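Fit the pointer knob to the bench dimmer and turn it up

ROBOT

A 6-joint arm with a two-finger parallel gripper is mounted at the origin on the work surface. World frame = base frame: x ahead of the robot, y to its left, z up, the work surface at z = 0. Lengths are in m, angles in rad, forces in N, time in s.
With the tool pointing down it reaches from about 0.425 to 0.95 m from the base axis. Payload 3.5 kg.
Tool frame: the origin (TCP) lies midway between the tips of the shut fingers; the grasp point (between the pads) lies 19 mm behind it; z points along the fingers, y is the line along which they close (so a half turn about z gives the same grasp; the last joint's range is limited). The gripper opens to 85 mm and grips with 20 to 120 N. Pads are 22 mm wide; open, the fingers measure 114 mm over their backs; the gripper's body (76 mm by 85 mm) begins 54 mm behind the grasp point. The pads swing forward as they close: fully open they stand 13 mm farther back than shut.
Start: joints at [-1.41, 0.286, 1.577, -0, 1.279, -0.15], TCP at [0.206, -0.643, 0.231] pointing down, gripper open.
Joint ranges: [-2.77, 2.77], [-0.9, 2.22], [0.21, 2.48], [-1.53, 4.67], [0.24, 2.81], [-2.84, 2.84]. Speed limits (rad/s): [2.79, 2.79, 3.14, 3.14, 3.14, 3.14].

INTERFACE

Orientations are given as a unit quaternion [x, y, z, w].
In Python, from plant import ctrl gives the robot as it stands. The module is installed in compiled form; this text tells all that it offers.
- The arm moves only by the shell command python3 -m inch 'ROWS' [FORCE]. ROWS is JSON, a list of rows, each a list of 5 numbers: the closure, from 0 (fully open) to 1 (shut), then the shift along the tool's x, y, z in m, then the turn about the tool's z in degrees. A call has 1 to 5 rows; each row is the pose to reach, as a shift and turn from the pose commanded when the call began, along the tool's axes at that moment; what a row does not reach only later rows make up. A row lasts 1/12 s, in which the tool goes at most 41.7 mm and 7.16 degrees, less where a joint would pass 70% of its speed; a pose out of reach is approached as far as the arm can. A call with a gripper value outside its range is refused whole. The fingers move at their own pace and stop on an object; FORCE is the grip in N (left out, the last holds). Time passes only in rows, so rows that repeat a pose let the fingers close. It gives the time, the measured TCP pose, the force, the opening and the grip force at its end, in the units of the state.
- ctrl.get_state(): the state, without advancing time (a new reading comes with each control period).
- ctrl.read_camera(name): name is "scene" or "top" or "wrist"; returns a dict with "pixels" (384x512x3 uint8, red, green, blue), "depth" (384x512 float32, m along the optical axis (not along the pixel's ray), 0 where there is no reading), "fx", "fy", "cx", "cy" (pixels), "xyz" and "rotation" of the camera in the world; the wrist camera has in their place "mount" (4x4, takes a point from camera to tool coordinates, whose origin is the TCP and whose axes are the flange's). Camera axes: x right, y down, z forward; pixel columns grow to the right and rows downward; lengths in m; the calibration is good to about 2 mm. A picture is of the moment at which its call begins: read the wrist's pose just before it.
- ctrl.sign_off(): hands the job in; it is judged then, once.
Trained networks look in a picture, given as the dict that the camera call returned (one of the last four; its "shot" number tells which), for a name from the list of things; names that differ only in an ending like _2 or _b are one class to them, and where a whole thing is asked for, a point or a joint stands for the part that bears it (a point fixed in the world has none). Each returns a list of dicts, best first, with "score" (0 to 1); they miss things now and then, are a little off and sometimes report something else, mostly with a low value. They report only what shows in the picture. A call takes as long as a camera call. They do not tell look-alikes from the thing itself.
- ctrl.spot_in(query, picture): "at" ([column, row] in pixels, amid what is visible of it).
- ctrl.tip_of(query, picture): "at" ([column, row] in pixels: a listed point, or the origin of a listed thing).
The state is a dict: "time": time; "qpos": joint angles; "dq": joint speeds; "joint_efforts": joint torques, N m; "eef_pos": TCP position; "tcp_rot": TCP orientation; "contact_force": force on the tool from outside, world axes, zero at the start; "wrist_torque": the same for the moment, N m; "opening": opening from 0.0 (shut) to 1.0 (fully open); "finger_force": force on a finger pad.
Only numpy, scipy, OpenCV 4.12 (cv2) and the standard library are available. Lean on these libraries where they do the work, as an engineer would, in place of code of your own. Each camera call takes 0.05 s, during which the arm holds its last target. There are 200 camera calls.

TASK

Take the loose black pointer knob out of the blue tray and fit it on the white bench dimmer's flat-sided shaft: push it on only gently while slowly turning it until it drops fully home. Then turn the dimmer all the way up, clockwise to its stop at the green mark, and let go. Never press the sprung shaft in hard, and leave the other things on the bench where they are.

Things in the scene. Friction and masses are not known exactly. Their poses are not given: they have to be found in the camera images.
- knob: the loose black pointer knob, about 60 g, upright in the blue tray: a round skirt 42 mm across, 18 mm high, and on it a grip bar 42 mm long, 14 mm wide, 20 mm high (38 mm in all). Origin: centre of the skirt's underside. z up; +x along the bar to its pointer end (white line on the bar from the middle to that end, white stripe down the skirt)
- knob_bore (a point): mouth of the knob's bore, at the knob's origin. 16 mm deep from below: first 4 mm a round stepped mouth (22 narrowing to 17 mm), then round, 17.2 mm across, with a flat 3.8 mm from the axis on the pointer (+x) side and one 5.8 mm behind: 0.6 mm play round the shaft, 0.09 rad of turning play. While bore and shaft do not match, the knob rides on the shaft's end 12 mm above home
- tray: the shallow blue parts tray in which the knob stands, 150 x 180 mm, 15 mm high, floor 4 mm thick, fixed to the bench; origin: centre of its underside
- dimmer: the white bench dimmer, 150 x 130 mm, top panel 60 mm above the bench, fixed. Origin: centre of its underside; z up; +x is 12 o'clock of its dial. The steel shaft stands up from the centre of the panel. With the knob fully home the bore's end sits on the shaft's end and the skirt's underside stands about 6 mm above the panel (lower while the shaft is pressed in)
- shaft_end (a point): centre of the end of the steel shaft, 22 mm above the panel. 16 mm across, a deep flat 3.2 mm and behind it a back flat 5.2 mm from the axis. The deep flat's direction is not measured: at the start 0.8 rad counterclockwise to 0.6 rad clockwise (from above) of 12 o'clock (dimmer's +x). The shaft turns stiffly (0.15 N m), stays where left; its clockwise stop (full) is 1.0 rad from 12 o'clock
- full_mark: the green full mark painted on the dimmer's panel. Origin: on the shaft's axis, at the height of the panel's top; +x points from the axis to the mark, which is 1.05 rad clockwise (seen from above) from the dimmer's +x
- bush (a joint): how far the shaft is pressed down into the dimmer, in m: 0 to 0.006, against a spring of 2.5 N per mm; its own and the knob's weight give about 0.5 mm. More than 4 mm (10 N) harms the dimmer.
- spare_knob: a bystander: small round red push-on knob, 26 mm across, 16 mm high, lying in the same tray; origin centre of its underside
- connector_a: a bystander: white and orange lever connector, 24 x 16 x 13 mm, on the bench; origin centre of its underside
- connector_b: a bystander: a second white and orange lever connector, same size; origin centre of its underside
- driver: a bystander: white lamp driver, 55 x 160 x 30 mm; origin centre of its underside
- screwdriver: a bystander: screwdriver with a red handle, 170 mm long, lying; origin on its underside
- lamp_puck: a bystander: round aluminium lamp module, 70 mm across, 17 mm high; origin centre of its underside
- screw_jar: a bystander: glass jar with an orange cap, 56 mm across, 70 mm high; origin centre of its underside
There are look-alikes about, which are no part of the job. Of the things like the knob, leave any that is pink or yellow; of the rest the larger one is meant.

How it is judged:
On the way, in this order (a step that is already met when the one before it is completed fails the run):
1. the knob is lifted out of the tray (height (world z) of knob above 0.04 m), for 0.1 s.
2. the knob is fully home on the shaft (z of knob in the frame of full_mark below 0.008 m and horizontal distance between knob and full_mark below 0.003 m and angle between knob's own z axis and vertical below 0.12 rad), for 0.2 s.
At the end, for the whole second after the job is handed in: the knob is fully home on the shaft (underside less than 8 mm above the panel, within 3 mm of the axis, tilted less than 0.12 rad), its pointer is within 0.2 rad of the green full mark, it is let go and at rest (all of step 2 and angle between the x axis of knob and the x axis of full_mark, either way round below 0.2 rad and linear speed of knob below 0.01 m/s and contact force between the fingers and knob below 0.1 N); the robot touches nothing.
It fails at once if the shaft is pressed in more than 4 mm (10 N) (value of joint bush above 0.004 m).
It fails at once if a bystander is moved by more than 20 mm (distance of any of spare_knob, connector_a, connector_b, driver, screwdriver, lamp_puck, screw_jar from where it was at the start of the episode above 0.02 m).
It also fails if it takes over 64 s, if anything falls off the work surface, if the arm or the gripper's body presses on something with over 40 N, if the wrist force passes 120 N, or if a joint passes its speed limit or range.

## Working session

There is one attempt and no reset: what is moved stays moved. The work goes in short steps, Python scripts to look and compute and a shell command to move; the robot and the scene stay as the last step left them, time stands still between calls to the robot, and variables do not carry over. Pictures are saved under pics/ and viewed, at most 10 in all, crops included, and the job is handed in when it is done.

```bash
mkdir -p pics
cat > h.py <<'E'
import numpy as np, cv2
from scipy.spatial.transform import Rotation as R
from plant import ctrl
def cam(n):
    s=ctrl.get_state(); p=ctrl.read_camera(n)
    if 'mount' in p:
        T=np.eye(4); T[:3,:3]=R.from_quat(s['tcp_rot']).as_matrix(); T[:3,3]=s['eef_pos']
        W=T@np.array(p['mount']); p['o']=W[:3,3]; p['R']=W[:3,:3]
    else:
        p['o']=np.array(p['xyz']); r=np.array(p['rotation']); p['R']=r if r.shape==(3,3) else R.from_quat(r).as_matrix()
    return p
def ray(p,uv): return p['R']@np.array([(uv[0]-p['cx'])/p['fx'],(uv[1]-p['cy'])/p['fy'],1.])
def pt(p,uv):
    u,v=int(round(uv[0])),int(round(uv[1])); return p['o']+ray(p,uv)*p['depth'][v,u]
def atz(p,uv,z): r=ray(p,uv); return p['o']+r*(z-p['o'][2])/r[2]
def px(p,X): c=p['R'].T@(np.array(X)-p['o']); return [p['fx']*c[0]/c[2]+p['cx'],p['fy']*c[1]/c[2]+p['cy']]
def save(p,f,box=None,k=1):
    im=p['pixels'][:,:,::-1]
    if box: im=im[box[1]:box[3],box[0]:box[2]]
    cv2.imwrite('pics/'+f,cv2.resize(im,None,fx=k,fy=k,interpolation=cv2.INTER_CUBIC))
E
python3 - <<'E'
from h import *
a=cam('top');b=cam('scene')
print(a['o'],a['R'],b['o'])
for n,p in(('top',a),('scene',b)):
    for q in('knob','dimmer','shaft_end','tray','spare_knob','screw_jar','driver','lamp_puck'):
        for f in ('spot_in','tip_of'):
            print(n,q,f,[(np.round(d['at']),round(d['score'],2),np.round(pt(p,d['at']),3)) for d in getattr(ctrl,f)(q,p)[:4]])
im=np.hstack([a['pixels'],b['pixels']])[:,:,::-1]
cv2.imwrite('pics/1.png',cv2.resize(a['pixels'][:,:,::-1],(800,600)));cv2.imwrite('pics/2.png',cv2.resize(b['pixels'][:,:,::-1],(800,600)))
s=ctrl.get_state();print(s['eef_pos'],R.from_quat(s['tcp_rot']).as_matrix().round(3),s['time'])
E
```

```text
[ 0.35420464 -0.03629928  1.12090851] [[ 1.99999050e-02 -9.74174460e-01  2.24909150e-01]
 [-9.99799852e-01 -1.96019336e-02  4.00250054e-03]
 [ 5.09520413e-04 -2.24944184e-01 -9.74371518e-01]] [ 0.93203487 -0.65286958  0.56741417]
top knob spot_in [(array([343., 221.]), 0.87, array([ 0.529, -0.237,  0.037])), (array([360., 276.]), 0.71, array([ 0.412, -0.275,  0.025])), (array([393., 219.]), 0.65, array([ 0.542, -0.355,  0.01 ])), (array([310., 274.]), 0.52, array([ 0.415, -0.164,  0.037]))]
top knob tip_of [(array([358., 277.]), 0.68, array([ 0.41 , -0.27 ,  0.027])), (array([390., 218.]), 0.65, array([ 0.542, -0.348,  0.012])), (array([340., 221.]), 0.64, array([ 0.529, -0.232,  0.042])), (array([312., 272.]), 0.61, array([ 0.419, -0.17 ,  0.033]))]
top dimmer spot_in [(array([151., 233.]), 0.69, array([0.491, 0.175, 0.072]))]
top dimmer tip_of [(array([156., 234.]), 0.77, array([0.489, 0.167, 0.058]))]
top shaft_end spot_in [(array([148., 233.]), 0.44, array([0.489, 0.179, 0.08 ]))]
top shaft_end tip_of [(array([147., 229.]), 0.4, array([0.499, 0.186, 0.063])), (array([202., 126.])
[... 2176 characters left out ...]
.]), 0.61, array([ 0.736, -0.334,  0.058]))]
scene screw_jar tip_of [(array([243., 333.]), 0.88, array([ 0.734, -0.337,  0.035])), (array([227., 213.]), 0.69, array([ 0.508, -0.025,  0.011])), (array([252., 180.]), 0.57, array([0.512, 0.112, 0.042]))]
scene driver spot_in [(array([309., 275.]), 0.57, array([ 0.787, -0.153,  0.029]))]
scene driver tip_of [(array([308., 274.]), 0.76, array([ 0.786, -0.152,  0.029]))]
scene lamp_puck spot_in [(array([337., 184.]), 0.84, array([0.731, 0.243, 0.017]))]
scene lamp_puck tip_of [(array([337., 184.]), 0.63, array([0.731, 0.242, 0.016]))]
[ 0.20646112 -0.64263678  0.23134036] [[ 0.952  0.306 -0.   ]
 [ 0.306 -0.952 -0.   ]
 [-0.     0.    -1.   ]] 1.7
```

View pics/1.png

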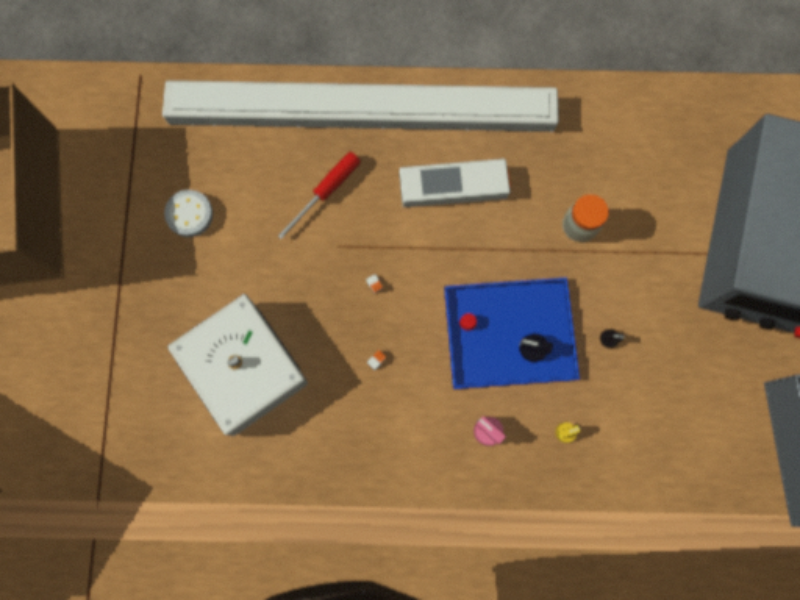

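View pics/2.png

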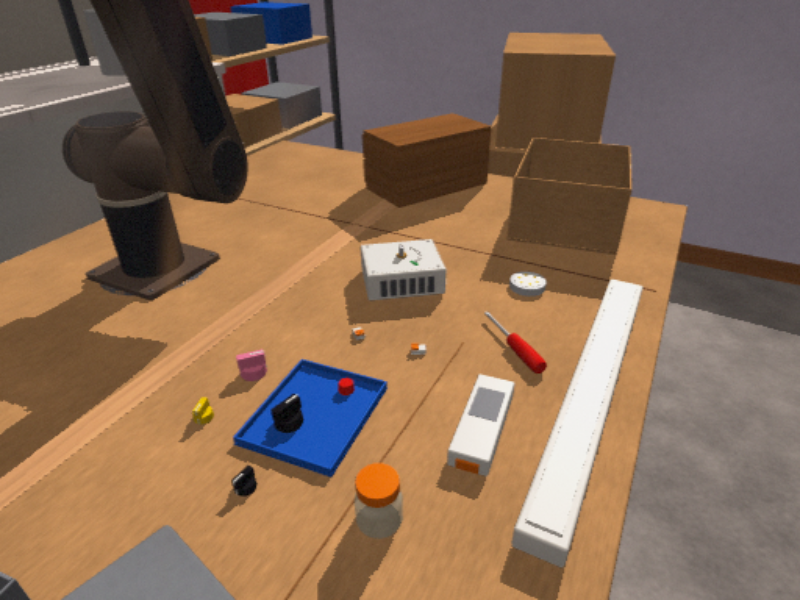

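The top view has four knob-like things (512×384 px): a large black one in the tray at (343,221), a small black one on the bench at (393,219), a pink one at (312,274) and a yellow one at (360,276). I choose the one in the tray: it is neither pink nor yellow, it is the larger of the black ones, and it stands in the tray. The dimmer shaft is near (150,232). Next I check the choice in a close crop and the clearance along the path.

Run:
```python
from h import *
a=cam('top')
save(a,'3.png',(270,160,440,300),4.5)
v,u=np.mgrid[0:384,0:512]; d=a['depth']
P=a['o']+(np.stack([(u-a['cx'])/a['fx'],(v-a['cy'])/a['fy'],np.ones_like(d)],-1)*d[...,None])@a['R'].T
ok=d>0
def top(x0,x1,y0,y1):
    m=ok&(P[...,0]>x0)&(P[...,0]<x1)&(P[...,1]>y0)&(P[...,1]<y1); return (m.sum(),P[m][:,2].max().round(3)) if m.any() else None
for i in range(7):
    y=-.65+.07*i; print(round(y,2),[top(x,x+.07,y,y+.07) for x in np.arange(.2,.65,.07)])
print('maxh y>-.3',top(.3,.9,-.3,.3))
w=cam('wrist'); print(np.array(w['mount']).round(3),w['fx'])
```

```text
-0.65 [(np.int64(306), np.float64(0.004)), (np.int64(384), np.float64(0.042)), (np.int64(390), np.float64(0.062)), (np.int64(2), np.float64(0.063)), (np.int64(489), np.float64(0.077)), (np.int64(260), np.float64(0.094)), None]
-0.58 [(np.int64(1125), np.float64(0.005)), (np.int64(1087), np.float64(0.006)), (np.int64(1132), np.float64(0.068)), (np.int64(1573), np.float64(0.091)), (np.int64(1024), np.float64(0.094)), (np.int64(1544), np.float64(0.135)), (np.int64(990), np.float64(0.134))]
-0.51 [(np.int64(1129), np.float64(0.005)), (np.int64(1082), np.float64(0.005)), (np.int64(1030), np.float64(0.005)), (np.int64(1005), np.float64(0.005)), (np.int64(950), np.float64(0.005)), (np.int64(1456), np.float64(0.133)), (np.int64(1580), np.float64(0.133))]
-0.44 [(np.int64(1139), np.float64(0.005)), (np.int64(1066), np.float64(0.006)), (np.int64(1038), np.float64(0.005)), (np.int64(988), np.float64(0.005)), (np.int64(939), np.float64(0.005)), (np.int64(908), np.float64(0.005)), (np.int64(874), np.float64(0.006))]
-0.37 [(np.int64(1111), np.float64(0.006)), (np.int64(1084), np.float64(0.007)), 
[... 193 characters left out ...]
64(1131), np.float64(0.006)), (np.int64(1079), np.float64(0.005)), (np.int64(1034), np.float64(0.028)), (np.int64(994), np.float64(0.028)), (np.int64(947), np.float64(0.045)), (np.int64(897), np.float64(0.019)), (np.int64(853), np.float64(0.019))]
-0.23 [(np.int64(1124), np.float64(0.006)), (np.int64(1079), np.float64(0.005)), (np.int64(1047), np.float64(0.041)), (np.int64(981), np.float64(0.042)), (np.int64(968), np.float64(0.046)), (np.int64(917), np.float64(0.014)), (np.int64(855), np.float64(0.018))]
maxh y>-.3 (np.int64(68450), np.float64(0.085))
[[ 0.    -0.946 -0.323  0.083]
 [ 1.    -0.     0.002  0.001]
 [-0.002 -0.323  0.946 -0.142]
 [ 0.     0.     0.     1.   ]] 289.1531365776868
```

View pics/3.png

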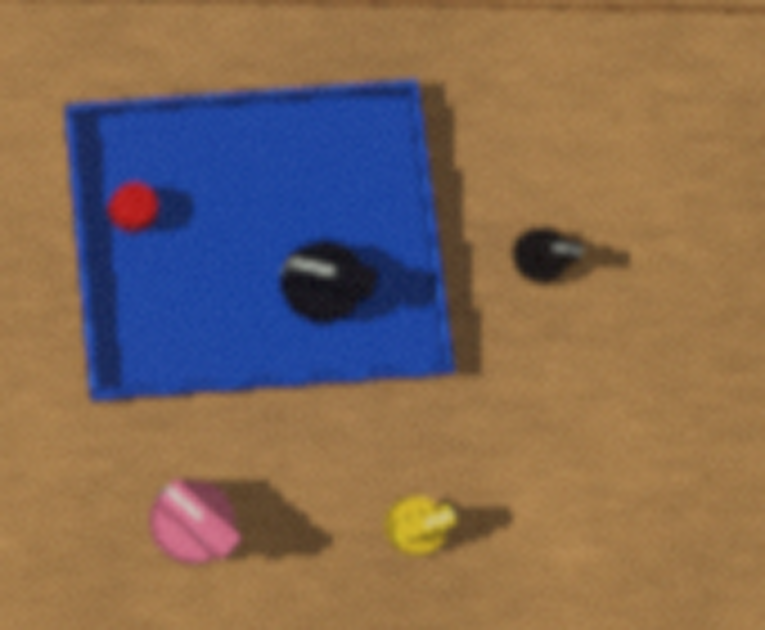

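The crop confirms it: the big black knob is in the tray at about crop (325,280). Its white line runs to (287,262), so its pointer is at about 78° world yaw. I'm moving over it and turning the tool by −60°.

```bash
python3 -m inch '[[0,0.033,-0.022,0,-7],[0,0.067,-0.044,0,-14],[0,0.1,-0.066,0,-21],[0,0.133,-0.088,0,-28],[0,0.167,-0.11,0,-35]]'
python3 - <<'E'
from h import *
s=ctrl.get_state(); r=R.from_quat(s['tcp_rot']).as_matrix(); print(s['eef_pos'],r.round(3)); print(r.T@(np.array([.535,-.25,.22])-s['eef_pos']))
E
```

```text
time: 2.22
eef_pos: [0.3325, -0.4854, 0.2314]
tcp_rot: [0.895, 0.447, 0.0, 0.0]
contact_force: [0.7, -0.5, -0.4]
opening: 0.998
finger_force: 0.0
[ 0.33250074 -0.48542243  0.23143835] [[ 0.6  0.8  0. ]
 [ 0.8 -0.6 -0. ]
 [-0.   0.  -1. ]]
[0.30984691 0.02062232 0.01140708]
```

```bash
python3 -m inch '[[0,0.04,0.002,0,-5],[0,0.08,0.004,0,-10],[0,0.12,0.008,0,-15],[0,0.16,0.012,0,-20],[0,0.2,0.016,0,-25]]'
python3 - <<'E'
from h import *
s=ctrl.get_state(); r=R.from_quat(s['tcp_rot']).as_matrix(); print(s['eef_pos'],r.round(3)); 
w=cam('wrist'); save(w,'4.png',None,1.5)
for f in ('spot_in','tip_of'): print([(np.round(d['at']),round(d['score'],2),pt(w,d['at']).round(3)) for d in getattr(ctrl,f)('knob',w)[:4]])
print(px(w,[.535,-.24,.02]))
E
```

```text
time: 2.63
eef_pos: [0.4665, -0.3355, 0.2317]
tcp_rot: [0.777, 0.63, 0.0, 0.0]
contact_force: [0.6, -0.1, -0.7]
opening: 0.999
finger_force: 0.0
[ 0.46652573 -0.33553879  0.23170627] [[ 0.207  0.978  0.001]
 [ 0.978 -0.207 -0.001]
 [-0.     0.001 -1.   ]]
[(array([178.,  29.]), 0.91, array([ 0.417, -0.178,  0.038])), (array([208., 128.]), 0.87, array([ 0.417, -0.283,  0.022])), (array([294.,  68.]), 0.7, array([ 0.527, -0.24 ,  0.042])), (array([323., 163.]), 0.6, array([ 0.545, -0.353,  0.026]))]
[(array([293.,  72.]), 0.89, array([ 0.525, -0.244,  0.041])), (array([206., 130.]), 0.82, array([ 0.415, -0.284,  0.027])), (array([183.,  35.]), 0.7, array([ 0.417, -0.181,  0.022])), (array([320., 161.]), 0.67, array([ 0.544, -0.352,  0.016]))]
[np.float64(299.24189145399026), np.float64(68.06603396692105)]
```

View pics/4.png

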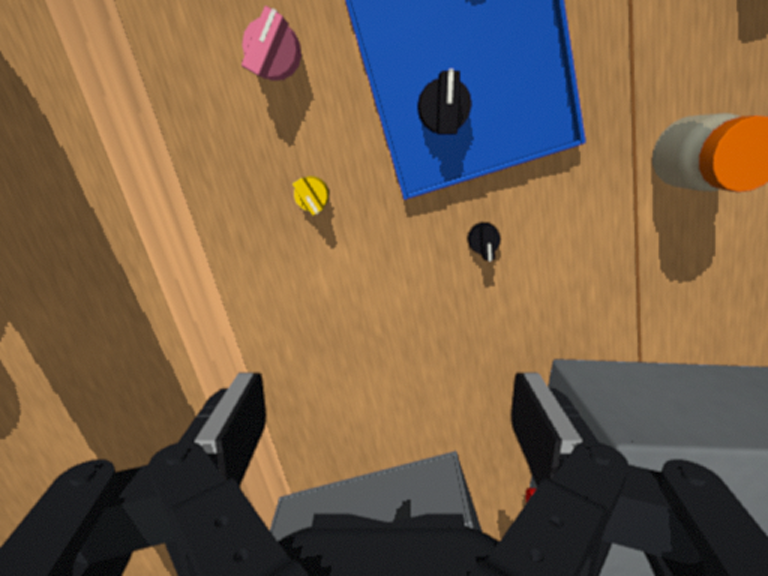

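The wrist picture shows the black knob at about (297,69) in camera pixels (446,104 in the shown picture). Its white line points along tool +x. The pink, yellow and small black knobs lie outside the tray. I'm moving closer for a second view.

```bash
cat >> h.py <<'E'
def cloud(p):
    d=p['depth']; v,u=np.mgrid[0:d.shape[0],0:d.shape[1]]
    return p['o']+(np.stack([(u-p['cx'])/p['fx'],(v-p['cy'])/p['fy'],np.ones_like(d)],-1)*d[...,None])@p['R'].T
def meas(p,c,near=.035,zlo=.012):
    """knob: points dark/white above tray within near of c"""
    P=cloud(p); r=np.hypot(P[...,0]-c[0],P[...,1]-c[1]); hsv=cv2.cvtColor(p['pixels'],cv2.COLOR_RGB2HSV)
    m=(r<near)&(p['depth']>0)&(P[...,2]>zlo)
    ztop=np.percentile(P[m][:,2],97)
    b=m&(P[...,2]>ztop-.005); Q=P[b][:,:2]
    (cx,cy),(w,h),an=cv2.minAreaRect(Q.astype(np.float32)*1000)
    wl=b&(hsv[...,2]>130); L=P[wl][:,:2]
    ctr=np.array([cx,cy])/1000
    box=cv2.boxPoints(((cx,cy),(w,h),an)); e=box[1]-box[0]; f=box[2]-box[1]; e=e if np.linalg.norm(e)>np.linalg.norm(f) else f
    e=e/np.linalg.norm(e); 
    if len(L): e=e*np.sign(e@(L.mean(0)-ctr) or 1)
    u,s,vt=np.linalg.svd(L-L.mean(0),full_matrices=False)
    print('top',ztop.round(4),'ctr',ctr.round(4),'wh',round(w,1),round(h,1),'yaw',np.degrees(np.arctan2(e[1],e[0])).round(1),'n',b.sum(),'line',len(L),L.mean(0).round(4),'lyaw',np.degrees(np.arctan2(vt[0,1],vt[0,0])).round(1))
    v,u_=np.nonzero(m); print('pix',u_.mean().round(1),v.mean().round(1))
    return ctr,e
E
python3 -m inch '[[0,0.012,0.009,0.008,0],[0,0.024,0.018,0.016,0],[0,0.036,0.027,0.024,0],[0,0.048,0.036,0.032,0],[0,0.06,0.045,0.04,0]]'
python3 - <<'E'
from h import *
w=cam('wrist'); c,e=meas(w,(.527,-.242)); save(w,'5.png',None,1)
s=ctrl.get_state(); r=R.from_quat(s['tcp_rot']).as_matrix()
d=ctrl.tip_of('knob',w);print([(np.round(q['at']),pt(w,q['at']).round(3)) for q in d])
a=cam('top');b=cam('scene');meas(a,(.527,-.242));meas(b,(.527,-.242))
print(r.T@(np.array([c[0],c[1],.1])-s['eef_pos']))
E
```

```text
time: 3.2
eef_pos: [0.5218, -0.289, 0.191]
tcp_rot: [0.779, 0.627, -0.0, 0.0]
contact_force: [-0.2, 1.1, 0.8]
opening: 1.0
finger_force: 0.0h.py:36: RuntimeWarning: Mean of empty slice.
  u,s,vt=np.linalg.svd(L-L.mean(0),full_matrices=False)
  ret = um.true_divide(
h.py:37: RuntimeWarning: Mean of empty slice.
  print('top',ztop.round(4),'ctr',ctr.round(4),'wh',round(w,1),round(h,1),'yaw',np.degrees(np.arctan2(e[1],e[0])).round(1),'n',b.sum(),'line',len(L),L.mean(0).round(4),'lyaw',np.degrees(np.arctan2(vt[0,1],vt[0,0])).round(1))
Traceback (most recent call last):
  File "h.py", line 37, in meas
    print('top',ztop.round(4),'ctr',ctr.round(4),'wh',round(w,1),round(h,1),'yaw',np.degrees(np.arctan2(e[1],e[0])).round(1),'n',b.sum(),'line',len(L),L.mean(0).round(4),'lyaw',np.degrees(np.arctan2(vt[0,1],vt[0,0])).round(1))
                                                                                                                                                                                                       ~~^^^^^
IndexError: index 0 is out of bounds for axis 0 with size 0
```

```bash
sed -i 's/ztop=np.percentile(P\[m\]\[:,2\],97)/ztop=np.percentile(P[m][:,2],80)/; s/    wl=b&(hsv\[...,2\]>130); L=P\[wl\]\[:,:2\]/    wl=b\&(hsv[...,2]>110); L=P[wl][:,:2]\n    if len(L)<3: L=Q\n/' h.py
python3 - <<'E'
from h import *
w=cam('wrist');save(w,'5.png',None,1); c,e=meas(w,(.527,-.242)); 
s=ctrl.get_state(); r=R.from_quat(s['tcp_rot']).as_matrix()
d=ctrl.tip_of('knob',w);print([(np.round(q['at']),pt(w,q['at']).round(3)) for q in d])
a=cam('top');b=cam('scene');meas(a,(.527,-.242));meas(b,(.527,-.242))
print(r.T@(np.array([c[0],c[1],.1])-s['eef_pos']),r.round(3))
E
```

```text
top 0.2776 ctr [ 0.5216 -0.2718] wh 9.5 43.2 yaw 167.6 n 1093 line 1093 [ 0.5114 -0.2686] lyaw -12.3
pix 226.3 259.8
[(array([291., 212.]), array([ 0.55 , -0.341,  0.027])), (array([169., 186.]), array([ 0.418, -0.285,  0.012])), (array([256., 125.]), array([ 0.532, -0.235,  0.044])), (array([137.,  88.]), array([ 0.421, -0.176,  0.02 ]))]
top 0.4838 ctr [ 0.5312 -0.2352] wh 14.8 67.0 yaw 141.4 n 469 line 469 [ 0.5299 -0.2337] lyaw 141.3
pix 399.7 180.5
top 0.4917 ctr [ 0.5242 -0.2314] wh 14.5 51.8 yaw 141.8 n 222 line 222 [ 0.5227 -0.2315] lyaw -36.2
pix 160.6 136.6
[ 0.01532225 -0.00307352  0.08957847] [[ 0.211  0.977 -0.002]
 [ 0.977 -0.211  0.002]
 [ 0.001 -0.003 -1.   ]]
```

View pics/5.png

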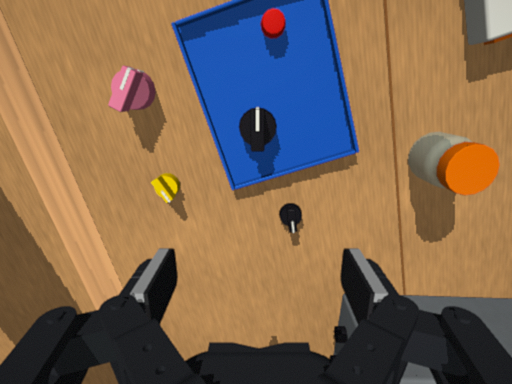

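The knob is at (257,127) with the bar along image columns (tool x), and the red spare knob is at (273,23). The robot itself was in my point filter, so I'm limiting the height.

```bash
sed -i 's/zlo=.012)/zlo=.012,zhi=.055)/; s/(P\[...,2\]>zlo)/(P[...,2]>zlo)\&(P[...,2]<zhi)/' h.py
python3 - <<'E'
from h import *
w=cam('wrist'); c,e=meas(w,(.530,-.237)); 
s=ctrl.get_state(); r=R.from_quat(s['tcp_rot']).as_matrix()
a=cam('top');b=cam('scene')
print(np.percentile(cloud(w)[120:135,250:264,2],[5,25,50,75,95]).round(4))
print([(np.round(q['at']),pt(b,q['at']).round(3)) for q in ctrl.spot_in('knob',b)])
# bar end/mid in wrist image: line ends at col 257
for uv in((257,108),(257,132),(257,145)): print(uv,atz(w,uv,.042).round(4))
print(r.T@(np.array([c[0],c[1],.1])-s['eef_pos']),px(b,[c[0],c[1],.023]),px(a,[c[0],c[1],.042]))
E
```

```text
top 0.0418 ctr [ 0.5318 -0.2408] wh 41.2 13.7 yaw 78.3 n 601 line 91 [ 0.5343 -0.2305] lyaw -101.3
pix 257.4 124.8
[0.0217 0.0411 0.0416 0.0421 0.0428]
[(array([163., 231.]), array([ 0.42 , -0.174,  0.028])), (array([155., 308.]), array([ 0.55 , -0.356,  0.018])), (array([128., 263.]), array([ 0.418, -0.292,  0.022])), (array([183., 263.]), array([ 0.535, -0.245,  0.033])), (array([220., 249.]), array([ 0.571, -0.157,  0.014]))]
(257, 108) [ 0.5354 -0.2233  0.042 ]
(257, 132) [ 0.5305 -0.2458  0.042 ]
(257, 145) [ 0.5277 -0.2585  0.042 ]
[ 0.04974805 -0.00042129  0.09197899] [np.float64(183.80709768100445), np.float64(264.4880942006324)] [np.float64(344.45121305770556), np.float64(219.71562834144905)]
```

Measured: bar 41.2 × 13.7 mm, top at z 0.0418 m (the text gives 0.042), centre (0.532, −0.241), yaw 78.3°. The scene and top views agree. I'm descending to TCP z ≈ 0.025.

```bash
python3 -m inch '[[0,0.012,0,0.02,-0.5],[0,0.025,0,0.04,-0.5],[0,0.037,0,0.06,-0.5],[0,0.0495,0,0.085,-0.5],[0,0.0495,0,0.11,-0.5]]' 30; python3 -m inch '[[0,0,0,0.02,0],[0,0,0,0.038,0],[0,0,0,0.05,0],[0,0,0,0.056,0],[0,0,0,0.056,0]]';python3 - <<'E'
from h import *
s=ctrl.get_state(); r=R.from_quat(s['tcp_rot']).as_matrix(); print(r.T@(np.array([.5318,-.2408,.0245])-s['eef_pos']),np.degrees(np.arctan2(r[1,0],r[0,0])))
E
```

```text
time: 4.07
eef_pos: [0.533, -0.2385, 0.0812]
tcp_rot: [0.775, 0.632, 0.0, 0.001]
contact_force: [-0.0, 0.8, -0.0]
opening: 1.0
finger_force: 0.0
time: 4.48
eef_pos: [0.5318, -0.2395, 0.0242]
tcp_rot: [0.776, 0.631, -0.0, -0.001]
contact_force: [0.0, -0.2, -0.3]
opening: 0.997
finger_force: 0.0
[-0.00124889  0.00028456 -0.00031767] 78.2799401028733
```

```bash
python3 -m inch '[[1,0,0,0,0],[1,0,0,0,0],[1,0,0,0,0],[1,0,0,0,0],[1,0,0,0,0]]' 40;python3 -m inch '[[1,0,0,0,0],[1,0,0,0,0],[1,0,0,0,0],[1,0,0,-0.005,0],[1,0,0,-0.02,0]]'; python3 -m inch '[[1,0,0,-0.03,0],[1,0,0,-0.06,0],[1,0,0,-0.09,0],[1,0,0,-0.12,0],[1,0,0,-0.14,0]]'
python3 - <<'E'
from h import *
s=ctrl.get_state(); r=R.from_quat(s['tcp_rot']).as_matrix(); print(s['eef_pos'],np.degrees(np.arctan2(r[1,0],r[0,0])),s['qpos'])
# dimmer from top view
a=cam('top'); P=cloud(a); hsv=cv2.cvtColor(a['pixels'],cv2.COLOR_RGB2HSV)
near=np.hypot(P[...,0]-.49,P[...,1]-.18)<.12
pan=near&(P[...,2]>.052)&(P[...,2]<.068); print('panel z',np.median(P[pan][:,2]), 'rect',cv2.minAreaRect((P[pan][:,:2]*1000).astype(np.float32)))
g=near&(hsv[...,0]>40)&(hsv[...,0]<85)&(hsv[...,1]>100); print('green',g.sum(),P[g].mean(0))
sh=near&(P[...,2]>.072); print('shaft',sh.sum(),P[sh].mean(0),P[sh][:,2].max())
E
```

```text
time: 4.9
eef_pos: [0.533, -0.2399, 0.0262]
tcp_rot: [0.775, 0.631, 0.0, 0.001]
contact_force: [0.2, 0.1, -0.4]
opening: 0.299
finger_force: 0.0
time: 5.32
eef_pos: [0.5305, -0.2383, 0.0429]
tcp_rot: [0.775, 0.631, -0.001, -0.003]
contact_force: [-0.2, -0.2, -0.7]
opening: 0.152
finger_force: 40.6
time: 5.73
eef_pos: [0.5332, -0.24, 0.1886]
tcp_rot: [0.775, 0.631, 0.0, 0.002]
contact_force: [1.3, -0.2, -0.3]
opening: 0.154
finger_force: 40.6
[ 0.533163   -0.24000022  0.1885727 ] 78.31217061914671 [-5.96428807e-01  1.26344736e-01  1.84441621e+00  4.22069825e-05
  1.16761919e+00 -3.92455978e-01]
panel z 0.05851568763377801 rect ((493.869140625, 178.9807891845703), (151.5009765625, 130.08895874023438), 36.930320739746094)
green 8 [0.52979651 0.16373526 0.05944275]
shaft 35 [0.49277185 0.17827283 0.07943032] 0.08529273278687755
```

The knob is held (opening 0.15, about 13 mm). The dimmer is at about (0.494, 0.179) with its 12 o'clock at about 37° world. I'm moving to a spot where the wrist camera sees the shaft.

```bash
python3 -m inch '[[1,0.032,-0.011,0,0],[1,0.065,-0.022,0,0],[1,0.097,-0.034,0,0],[1,0.13,-0.045,0,0],[1,0.162,-0.057,0,0]]'; python3 -m inch '[[1,0.032,-0.011,0,0],[1,0.065,-0.022,0,0],[1,0.097,-0.034,0,0],[1,0.13,-0.045,0,0],[1,0.162,-0.057,0,0]]';python3 -m inch '[[1,0,0,0,0],[1,0,0,0,0]]'
python3 - <<'E'
from h import *
s=ctrl.get_state(); r=R.from_quat(s['tcp_rot']).as_matrix(); print(s['eef_pos'],np.degrees(np.arctan2(r[1,0],r[0,0])),s['qpos'])
w=cam('wrist'); print(px(w,[.494,.179,.082])); save(w,'6.png',None,1.5)
for q in('shaft_end','dimmer'):print([(np.round(d['at']),round(d['score'],2),pt(w,d['at']).round(3)) for d in ctrl.tip_of(q,w)])
P=cloud(w); near=(np.hypot(P[...,0]-.494,P[...,1]-.179)<.02)&(P[...,2]>.07)&(P[...,2]<.1)
print(P[near].mean(0),near.sum(),np.percentile(P[near][:,2],[5,50,95]));
E
```

```text
time: 6.2
eef_pos: [0.5085, -0.0678, 0.1843]
tcp_rot: [0.776, 0.631, -0.0, -0.001]
contact_force: [1.1, 0.7, -0.6]
opening: 0.152
finger_force: 40.6
time: 6.62
eef_pos: [0.4855, 0.1024, 0.1844]
tcp_rot: [0.775, 0.631, -0.0, -0.0]
contact_force: [0.4, 0.4, -1.1]
opening: 0.153
finger_force: 40.6
time: 6.78
eef_pos: [0.4856, 0.1021, 0.1844]
tcp_rot: [0.774, 0.633, -0.001, -0.0]
contact_force: [0.9, -0.8, -0.9]
opening: 0.15
finger_force: 40.6
[0.48555788 0.1021267  0.18441361] 78.52456306410267 [ 2.70142358e-03 -6.75550848e-02  2.05121638e+00 -3.73575842e-04
  1.15951235e+00  2.03135686e-01]
[np.float64(248.88693714079574), np.float64(98.75154467897534)]
[(array([248., 102.]), 0.7, array([0.493, 0.177, 0.081]))]
[(array([252., 101.]), 0.91, array([0.496, 0.177, 0.081]))]
[0.49454888 0.17717442 0.08122199] 202 [0.07995181 0.08124866 0.08244428]
```

View pics/6.png

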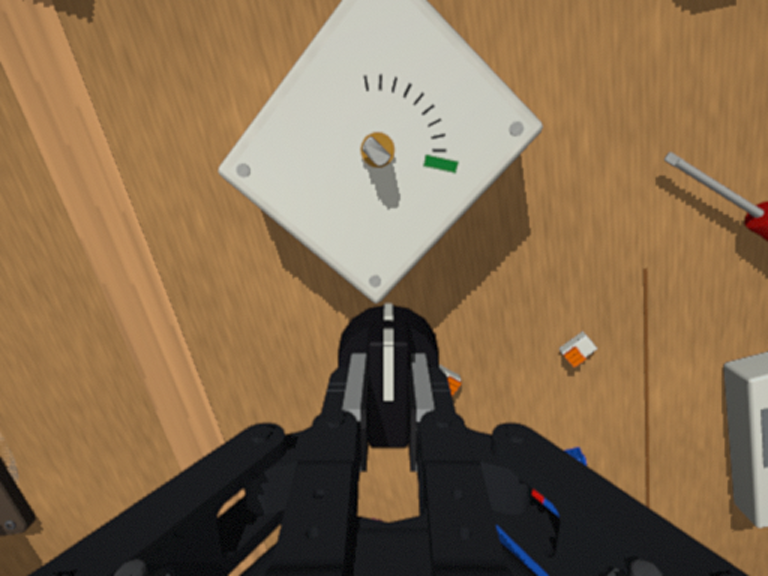

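The shaft end is at about (251,100) in camera pixels (376,150 shown). Its section is elongated upper-left to lower-right, so the flat's normal points upper-right, clockwise of tool +x. The green mark is at (293,109). Next: the flat's direction and the shaft centre.

Run:
```python
from h import *
w=cam('wrist'); save(w,'7.png',(215,70,300,130),9)
P=cloud(w); hsv=cv2.cvtColor(w['pixels'],cv2.COLOR_RGB2HSV)
m=(np.hypot(P[...,0]-.494,P[...,1]-.178)<.015)&(P[...,2]>.0785)&(P[...,2]<.09)
for nm,mm in(('all',m),('gray',m&(hsv[...,1]<60))):
    v,u=np.nonzero(mm); Q=np.array([atz(w,x,.082)[:2] for x in zip(u,v)]); (c,wh,a)=cv2.minAreaRect((Q*1000).astype(np.float32))
    ev,V=np.linalg.eigh(np.cov(Q.T)); n=V[:,0]; print(nm,len(Q),Q.mean(0),c,wh,a,'normal',np.degrees(np.arctan2(n[1],n[0])),np.sqrt(ev))
g=(hsv[...,0]>40)&(hsv[...,0]<85)&(hsv[...,1]>100)&(np.hypot(P[...,0]-.494,P[...,1]-.178)<.06)
v,u=np.nonzero(g);Q=np.array([atz(w,x,.06)[:2] for x in zip(u,v)]); ev,V=np.linalg.eigh(np.cov(Q.T)); print('green',Q.mean(0),np.degrees(np.arctan2(V[1,1],V[0,1])))
pan=(abs(P[...,2]-.06)<.004)&(np.hypot(P[...,0]-.494,P[...,1]-.178)<.11); print(cv2.minAreaRect((P[pan][:,:2]*1000).astype(np.float32)),np.median(P[pan][:,2]))
```

```text
all 201 [0.49445119 0.17717178] (494.4109802246094, 176.99525451660156) (7.87595796585083, 15.538788795471191) 34.54180908203125 normal -145.7379424339435 [0.00237015 0.00432939]
gray 193 [0.49460912 0.17706587] (494.4009094238281, 177.00967407226562) (7.87595272064209, 15.370759963989258) 34.54281997680664 normal -147.8590977645628 [0.00232818 0.00421963]
green [0.53019682 0.16260242] 156.65457808307656
((495.3056335449219, 177.50674438476562), (149.70245361328125, 129.63565063476562), 36.76382064819336) 0.05971639957834546
```

View pics/7.png

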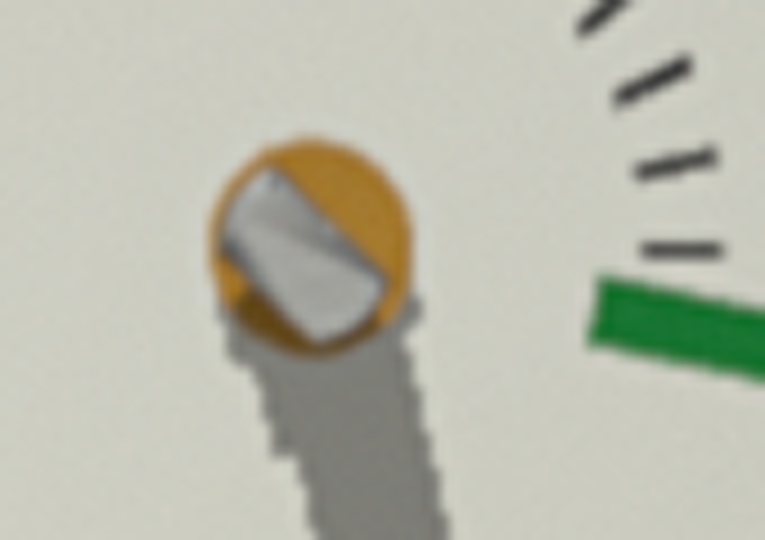

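The deep flat faces upper-right, with a normal of about 33.5° world. The shaft axis from the section is (0.4953, 0.1776), and from the panel rectangle (0.4953, 0.1775). The end is at z ≈ 0.081 and the green mark is at −23.4°. Now I check where the knob sits in the hand.

Run:
```python
from h import *
from scipy.optimize import least_squares
s=ctrl.get_state(); r=R.from_quat(s['tcp_rot']).as_matrix(); w=cam('wrist'); P=(cloud(w)-s['eef_pos'])@r
hsv=cv2.cvtColor(w['pixels'],cv2.COLOR_RGB2HSV)
m=(np.hypot(P[...,0],P[...,1])<.03)&(w['depth']>0)&(abs(P[...,2])<.03)
print(np.histogram(P[m][:,2],bins=np.arange(-.03,.031,.004)))
t=m&(P[...,2]>-.002)&(P[...,2]<.008)&(P[...,0]>0.0); Q=P[t][:,:2]
h=cv2.convexHull((Q*1000).astype(np.float32))[:,0]; h=h[(h[:,0]>2)]; 
f=least_squares(lambda c:np.hypot(*(h-c).T)-21,[0,0],loss='soft_l1'); print('skirt ctr mm',f.x,'res',f.fun.round(2),'z',np.median(P[t][:,2]))
wl=m&(hsv[...,2]>150)&(hsv[...,1]<40)&(abs(P[...,1])<.004); L=P[wl]; print('line',len(L),L.mean(0),np.percentile(L[:,0],[2,98]),np.polyfit(L[:,0],L[:,1],1))
b=m&(P[...,2]<-.012)&(P[...,2]>-.022)&(abs(P[...,1])<.009);B=P[b]; print('bar top',np.median(B[:,2]),np.percentile(B[:,0],[1,99]),np.percentile(B[:,1],[1,99]))
print('to axis', r.T@(np.array([.4953,.1776,.15])-s['eef_pos']))
```

```text
(array([ 305,  299,  256, 2093,  294,  243,  132,   85,  621,  222,  207,
        207,   66,    0,    0]), array([-0.03 , -0.026, -0.022, -0.018, -0.014, -0.01 , -0.006, -0.002,
        0.002,  0.006,  0.01 ,  0.014,  0.018,  0.022,  0.026,  0.03 ]))
skirt ctr mm [-1.51017812  0.53450105] res [ 1.05  1.04  1.11  1.16  1.11  0.9  -0.54 -0.74 -0.77 -0.93 -1.18 -1.17
 -1.12 -1.34 -1.58 -1.26 -1.38 -1.33 -1.16 -1.    0.82  1.48] z 0.004432494704498784
line 321 [ 0.0126332   0.00069467 -0.01169615] [-0.00061534  0.02055786] [0.00228897 0.00066576]
bar top -0.015615034119427294 [-0.02071996  0.02024177] [-0.00794528  0.00801676]
to axis [ 0.07810062 -0.00748115  0.03495352]
```

The knob is centred in the hand within about 0.5 mm, and its underside is about 22.4 mm below the TCP. I'm moving over the axis at yaw ≈ 45°, about 11° counterclockwise of the flat.

```bash
python3 -m inch '[[1,0.02,-0.002,0,6.5],[1,0.04,-0.004,0,13],[1,0.06,-0.006,0,20],[1,0.0785,-0.0078,0,27],[1,0.0785,-0.0078,0,33]]'; python3 -m inch '[[1,0,0,0.02,0],[1,0,0,0.04,0],[1,0,0,0.06,0],[1,0,0,0.07,0],[1,0,0,0.07,0]]';python3 -m inch '[[1,0,0,0,0],[1,0,0,0,0]]'
cat > st.py <<'E'
from h import *
s=ctrl.get_state(); r=R.from_quat(s['tcp_rot']).as_matrix()
print('tool shift to axis mm',(r.T@(np.array([.4953,.1776,0])-s['eef_pos']))[:2]*1000,'bottom',s['eef_pos'][2]-.0224,'yaw',np.degrees(np.arctan2(r[1,0],r[0,0])).round(2),'F',np.round(s['contact_force'],2),'T',np.round(s['wrist_torque'],2),'qpos',np.round(s['qpos'],3),'ff',s['finger_force'],s['time'])
E
python3 st.py
```

```text
time: 7.45
eef_pos: [0.4955, 0.1804, 0.1854]
tcp_rot: [0.924, 0.383, 0.0, -0.0]
contact_force: [-0.3, 0.3, -1.0]
opening: 0.153
finger_force: 40.6
time: 7.87
eef_pos: [0.4931, 0.1779, 0.1123]
tcp_rot: [0.923, 0.384, -0.003, -0.001]
contact_force: [-0.3, -0.6, -1.3]
opening: 0.152
finger_force: 40.6
time: 8.03
eef_pos: [0.496, 0.1789, 0.1166]
tcp_rot: [0.923, 0.385, 0.001, 0.0]
contact_force: [-0.2, -0.2, -1.2]
opening: 0.152
finger_force: 40.6
tool shift to axis mm [-1.61980863  0.26885626] bottom 0.09420860008259907 yaw 45.27 F [-0.25 -0.23 -1.23] T [-0.01  0.01  0.02] qpos [ 0.154  0.088  2.03  -0.     1.021  0.934] ff 40.58530569076538 8.0333
```

```bash
cat > st.py <<'E'
from h import *
import sys
A=[]
for i in range(int(sys.argv[1])):
    if i: p=ctrl.read_camera('scene')
    s=ctrl.get_state(); A.append(np.r_[s['eef_pos'],s['contact_force'],s['wrist_torque']])
A=np.array(A); m=A.mean(0); r=R.from_quat(s['tcp_rot']).as_matrix()
print('shift to axis mm',(r.T@(np.array([.4953,.1776,0])-m[:3]))[:2].round(4)*1000,'bottom',m[2]-.0224,'yaw',np.degrees(np.arctan2(r[1,0],r[0,0])).round(2),'F',m[3:6].round(2),'T',m[6:].round(3),'sd',A.std(0)[:6].round(4),s['time'])
E
python3 st.py 10
```

```text
shift to axis mm [-1.4  0.9] bottom 0.09397547422441838 yaw 45.32 F [-0.1   0.32 -0.83] T [-0.     0.006  0.006] sd [4.000e-04 1.000e-04 5.000e-04 4.265e-01 3.350e-01 4.812e-01] 8.4833
```

```bash
python3 -m inch '[[1,-0.0005,0.0002,0.0,0],[1,-0.0011,0.0004,0.0,0],[1,-0.0011,0.0004,0,0],[1,-0.0011,0.0004,0,0]]' >/dev/null; python3 st.py 6
python3 - <<'E'
from h import *
s=ctrl.get_state(); r=R.from_quat(s['tcp_rot']).as_matrix(); w=cam('wrist'); save(w,'8.png',None,1.2); W=cloud(w); P=(W-s['eef_pos'])@r
pan=(abs(W[...,2]-.06)<.005)&(np.hypot(W[...,0]-.495,W[...,1]-.178)<.105)&(w['pixels'].min(-1)>120)
D=W[pan][:,:2]-[.4953,.1776]; a=np.radians(36.8); X=D@[np.cos(a),np.sin(a)]; Y=D@[-np.sin(a),np.cos(a)]
print('x edges',np.percentile(X,[.2,99.8]),'y',np.percentile(Y,[.2,99.8]),'z',np.median(W[pan][:,2]))
m=(np.hypot(P[...,0],P[...,1])<.03)&(abs(P[...,2])<.03)
b=m&(P[...,2]<-.012)&(P[...,2]>-.022)&(abs(P[...,1])<.009);B=P[b]; print('bar',np.median(B[:,2]),np.percentile(B[:,0],[1,99]),np.percentile(B[:,1],[1,99]))
b=m&(abs(P[...,2]-.0045)<.003);B=P[b]; print('skirt',np.percentile(B[:,0],[1,99]),np.percentile(B[:,1],[1,99]))
E
```

```text
shift to axis mm [0.3 1. ] bottom 0.09289285297649705 yaw 45.31 F [ 0.27  0.02 -0.89] T [ 0.    -0.007 -0.011] sd [0.     0.     0.     0.4347 0.3086 0.7809] 9.0667
x edges [-0.07094994  0.07468734] y [-0.06260748  0.06461858] z 0.05967630546446115
bar -0.015513208363446874 [-0.02011102  0.02084423] [-0.00803358  0.00803482]
skirt [0.00066915 0.02046754] [-0.01713546  0.01989616]
```

View pics/8.png

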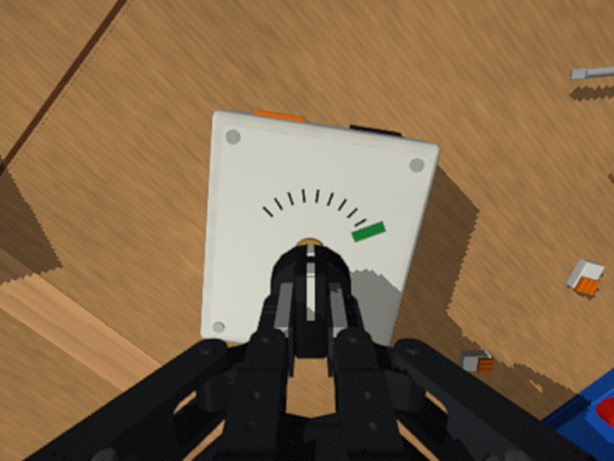

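The picture shows the knob over the dimmer's centre: brass bush at (310,242) just ahead of the knob, green mark at (368,231), and visible panel edges agreeing with the axis. I'm lowering in small steps and watching the force.

```bash
python3 -m inch '[[1,0,0.0005,0.003,0],[1,0,0.0005,0.006,0],[1,0,0.0005,0.009,0],[1,0,0.0005,0.012,0],[1,0,0.0005,0.012,0]]'>/dev/null; python3 st.py 4;  python3 -m inch '[[1,0,0,0.001,0],[1,0,0,0.001,0],[1,0,0,0.002,0],[1,0,0,0.002,0]]'; python3 st.py 4
```

```text
shift to axis mm [0.6 0.7] bottom 0.08036823816251745 yaw 45.31 F [ 0.1   0.19 -0.58] T [ 0.007 -0.008 -0.008] sd [2.000e-04 0.000e+00 4.000e-04 5.557e-01 3.639e-01 2.760e-01] 9.6833
time: 10.02
eef_pos: [0.4947, 0.1778, 0.1012]
tcp_rot: [0.923, 0.385, -0.0, -0.0]
contact_force: [0.2, -0.3, -0.7]
opening: 0.155
finger_force: 40.6
shift to axis mm [0.3 0.5] bottom 0.07890051586772674 yaw 45.31 F [-0.04  0.17 -0.96] T [-0.008  0.014  0.012] sd [0.     0.     0.     0.2401 0.3401 0.3277] 10.1667
```

```bash
python3 -m inch '[[1,0,0,0.0005,0],[1,0,0,0.001,0],[1,0,0,0.001,0]]'>/dev/null; python3 st.py 5; python3 -m inch '[[1,0,0,0.0005,0],[1,0,0,0.001,0],[1,0,0,0.001,0]]'>/dev/null; python3 st.py 5
```

```text
shift to axis mm [0.3 0.5] bottom 0.07789887878788992 yaw 45.31 F [ 0.11  0.09 -1.05] T [-0.002  0.02  -0.003] sd [0.     0.     0.     0.4183 0.3887 0.5848] 10.6167
shift to axis mm [0.2 0.5] bottom 0.07706852897074494 yaw 45.31 F [-0.51  0.08  0.2 ] T [ 0.044  0.007 -0.005] sd [0.     0.     0.     0.4711 0.4258 0.0911] 11.0667
```

Contact at an underside height of about 0.0773 m. I press another 0.7 mm lightly and turn slowly clockwise.

```bash
python3 -m inch '[[1,0,0.0003,0.0005,0],[1,0,0.0003,0.0007,1],[1,0,0.0003,0.0007,2],[1,0,0.0003,0.0007,3]]'>/dev/null; python3 st.py 4; python3 -m inch '[[1,0,0,0,1],[1,0,0,0,2],[1,0,0,0,3]]'>/dev/null; python3 st.py 4;python3 -m inch '[[1,0,0,0,1],[1,0,0,0,2],[1,0,0,0,3]]'>/dev/null; python3 st.py 4
```

```text
shift to axis mm [0.5 0.4] bottom 0.07626367102715392 yaw 42.3 F [-2.09  0.54  1.7 ] T [ 0.133  0.337 -0.003] sd [0.     0.     0.     0.5392 0.5654 0.1174] 11.55
shift to axis mm [0.5 0.4] bottom 0.07613081192679577 yaw 39.29 F [-2.38  0.72  1.65] T [0.178 0.439 0.034] sd [0.     0.     0.     0.5412 0.4733 0.4144] 11.95
shift to axis mm [0.4 0.4] bottom 0.07613315824821783 yaw 36.3 F [-2.68  1.03  1.78] T [0.248 0.506 0.03 ] sd [0.     0.     0.     0.2853 0.4949 0.3736] 12.35
```

The side force says the knob sits off to tool +x, +y. I correct and keep turning.

```bash
python3 -m inch '[[1,-0.0002,-0.0003,0,0],[1,-0.0004,-0.0006,0,0],[1,-0.0004,-0.0006,0,1],[1,-0.0004,-0.0006,0,1]]'>/dev/null; python3 st.py 4; python3 -m inch '[[1,0,0,0,1],[1,0,0,0,2],[1,0,0,0,2]]'>/dev/null; python3 st.py 4
```

```text
shift to axis mm [0.5 0.5] bottom 0.07633502060545776 yaw 35.31 F [-1.35  0.36  0.85] T [ 0.108  0.272 -0.01 ] sd [0.     0.     0.     0.3979 0.0642 0.7102] 12.8333
shift to axis mm [0.5 0.6] bottom 0.07632223666730148 yaw 33.31 F [-0.91  0.85  1.29] T [0.118 0.165 0.027] sd [0.     0.     0.     0.1116 0.4739 0.4499] 13.2333
```

```bash
python3 -m inch '[[1,-0.0002,-0.0003,0.0003,0],[1,-0.0002,-0.0003,0.0006,0],[1,-0.0002,-0.0003,0.001,0],[1,-0.0002,-0.0003,0.001,0]]'>/dev/null; python3 st.py 5
```

```text
shift to axis mm [0.4 1. ] bottom 0.07531152836688133 yaw 33.3 F [ 1.26  2.12 -0.3 ] T [ 0.39  -0.235  0.036] sd [0.000e+00 0.000e+00 1.000e-04 4.553e-01 3.887e-01 3.727e-01] 13.7667
```

The vertical force fell, so it may have entered. I go on down 1 mm at a time, relieving the side force.

```bash
python3 -m inch '[[1,0.0003,-0.0001,0.0004,0],[1,0.0003,-0.0001,0.0007,0],[1,0.0003,-0.0001,0.001,0],[1,0.0003,-0.0001,0.001,0]]'>/dev/null; python3 st.py 5
```

```text
shift to axis mm [0.4 1. ] bottom 0.07439202229043085 yaw 33.31 F [1.35 1.55 1.14] T [ 0.366 -0.281  0.014] sd [0.     0.     0.     0.5803 0.4312 0.2177] 14.3
```

```bash
python3 -m inch '[[1,0.0003,0,0,1],[1,0.0003,0,0,2],[1,0.0003,0,0,2]]'>/dev/null; python3 st.py 4;python3 -m inch '[[1,0,0,0,-1],[1,0,0,0,-2],[1,0,0,0,-3],[1,0,0,0,-4],[1,0,0,0,-4]]'>/dev/null; python3 st.py 4
```

```text
shift to axis mm [0.3 1.1] bottom 0.07422231674122337 yaw 31.31 F [1.48 2.03 0.78] T [ 0.345 -0.283  0.024] sd [0.     0.     0.     0.381  0.4082 0.3469] 14.7
shift to axis mm [0.5 1.1] bottom 0.07410719503266217 yaw 35.31 F [ 1.05  0.83 -0.05] T [ 0.212 -0.304  0.012] sd [0.     0.     0.     0.3116 0.5415 0.3469] 15.2667
```

```bash
python3 -m inch '[[1,0.0004,0,0.0005,0],[1,0.0004,0,0.001,0],[1,0.0004,0,0.001,1],[1,0.0004,0,0.001,1]]'>/dev/null; python3 st.py 4 ; python3 -m inch '[[1,0,0,0.0005,0],[1,0,0,0.001,0],[1,0,0,0.001,0]]'>/dev/null; python3 st.py 4
```

```text
shift to axis mm [0.4 1.3] bottom 0.07294796985291471 yaw 34.31 F [ 0.69  0.61 -0.69] T [ 0.082 -0.101  0.018] sd [0.     0.     0.     0.2585 0.3412 0.2438] 15.75
shift to axis mm [0.3 1.2] bottom 0.07202075334985525 yaw 34.31 F [ 0.56  0.17 -0.52] T [ 0.023 -0.036  0.002] sd [0.     0.     0.     0.4619 0.433  0.5741] 16.15
```

It is sliding in freely: 5 mm below first contact with no vertical force.

```bash
for i in 1; do python3 -m inch '[[1,0,0,0.0007,0],[1,0,0,0.0014,0],[1,0,0,0.002,0],[1,0,0,0.002,0]]'>/dev/null; python3 st.py 3; python3 -m inch '[[1,0,0,0.0007,0],[1,0,0,0.0014,0],[1,0,0,0.002,0],[1,0,0,0.002,0]]'>/dev/null; python3 st.py 4; done
```

```text
shift to axis mm [0.1 1.2] bottom 0.07006590974124165 yaw 34.31 F [-0.4   0.33 -0.72] T [-0.009 -0.012  0.02 ] sd [1.000e-04 0.000e+00 1.000e-04 5.886e-01 5.550e-01 1.965e-01] 16.5833
shift to axis mm [0.  1.2] bottom 0.06811752256848516 yaw 34.31 F [-0.18  0.64 -0.82] T [ 0.036  0.021 -0.001] sd [0.     0.     0.     0.1058 0.5137 0.2786] 17.0667
```

```bash
python3 -m inch '[[1,0,0,0.0005,0],[1,0,0,0.001,0],[1,0,0,0.0015,0],[1,0,0,0.0015,0]]'>/dev/null; python3 st.py 4; python3 -m inch '[[1,0,0,0.0005,0],[1,0,0,0.001,0],[1,0,0,0.001,0]]'>/dev/null; python3 st.py 4
```

```text
shift to axis mm [-0.   1.2] bottom 0.06667200467812767 yaw 34.3 F [-0.02  0.1  -0.69] T [ 0.052  0.044 -0.01 ] sd [0.     0.     0.     0.4385 0.2252 0.3398] 17.55
shift to axis mm [-0.   1.2] bottom 0.0656669794340576 yaw 34.31 F [-0.01  0.01 -0.94] T [ 0.064  0.001 -0.017] sd [0.     0.     0.     0.2824 0.4506 0.0781] 17.95
```

```bash
python3 -m inch '[[1,0,0,0.0005,0],[1,0,0,0.0008,0],[1,0,0,0.0008,0]]'>/dev/null; python3 st.py 4; python3 -m inch '[[1,0,0,0.0004,0],[1,0,0,0.0007,0],[1,0,0,0.0007,0]]'>/dev/null; python3 st.py 4
```

```text
shift to axis mm [-0.1  1.1] bottom 0.06501807340662356 yaw 34.31 F [-0.52 -0.01 -0.09] T [0.088 0.09  0.015] sd [0.     0.     0.     0.2861 0.6424 0.329 ] 18.35
shift to axis mm [-0.1  1.1] bottom 0.0644123114750562 yaw 34.31 F [-0.39  0.21  1.43] T [0.068 0.169 0.008] sd [0.     0.     0.     0.5377 0.3316 0.496 ] 18.75
```

Home: contact at 0.065 m, 12 mm below the riding height. I ease back 0.5 mm and turn clockwise in steps.

```bash
python3 -m inch '[[1,0,0,-0.0005,2],[1,0,0,-0.0005,5],[1,0,0,-0.0005,8],[1,0,0,-0.0005,11],[1,0,0,-0.0005,14]]'>/dev/null; python3 st.py 4; python3 -m inch '[[1,0,0,0,3],[1,0,0,0,6],[1,0,0,0,9],[1,0,0,0,12],[1,0,0,0,14]]'>/dev/null; python3 st.py 4
```

```text
shift to axis mm [0.1 1.2] bottom 0.06471945539818008 yaw 20.4 F [-0.83  0.39  1.  ] T [0.137 0.133 0.143] sd [0.    0.    0.    0.625 0.343 0.351] 19.3167
shift to axis mm [0.6 1.2] bottom 0.06468217653398159 yaw 6.42 F [-0.89  1.12  0.88] T [0.164 0.153 0.123] sd [0.     0.     0.     0.2829 0.3449 0.2195] 19.8833
```

Torque of about 0.14 N m shows the shaft turning with the knob, and the forces are small. I continue to the stop at about −20.5°, plus play.

```bash
python3 -m inch '[[1,0,0,0,3],[1,0,0,0,6],[1,0,0,0,9],[1,0,0,0,12],[1,0,0,0,15]]'>/dev/null; python3 st.py 4; python3 -m inch '[[1,0,0,0,2],[1,0,0,0,5],[1,0,0,0,8],[1,0,0,0,10],[1,0,0,0,12]]'>/dev/null; python3 st.py 4
```

```text
shift to axis mm [1.1 1. ] bottom 0.06464411784556902 yaw -8.57 F [-1.69  1.5   1.13] T [0.26  0.253 0.136] sd [0.     0.     0.     0.7536 0.3421 0.3201] 20.45
shift to axis mm [1.4 0.7] bottom 0.06459852131572963 yaw -20.58 F [-2.18  1.44  1.3 ] T [0.348 0.356 0.146] sd [0.     0.     0.     0.5668 0.08   0.4119] 21.0167
```

```bash
python3 -m inch '[[1,0.0,0,0,1],[1,0,0,0,2],[1,0,0,0,2.5]]'>/dev/null; python3 st.py 3; python3 -m inch '[[1,0,0,0,1],[1,0,0,0,2],[1,0,0,0,2.5]]'>/dev/null; python3 st.py 3
```

```text
shift to axis mm [1.4 0.7] bottom 0.06458568306610159 yaw -23.19 F [-3.08  2.66  0.91] T [0.485 0.489 0.169] sd [0.     0.     0.     0.2056 0.4502 0.5364] 21.3667
shift to axis mm [1.4 0.6] bottom 0.06457308061455272 yaw -25.72 F [-3.78  3.05  1.04] T [0.601 0.641 0.159] sd [0.     0.     0.     0.1194 0.0991 0.1165] 21.7167
```

The pointer is at about −25.7° against the mark at −23.4°, so it is there. I relieve the side load, ease the turn back 1.5°, and open.

```bash
python3 -m inch '[[1,-0.0005,-0.0001,0,-0.5],[1,-0.001,-0.0002,-0.0003,-1],[1,-0.001,-0.0002,-0.0005,-1.5],[1,-0.001,-0.0002,-0.0005,-1.5]]'>/dev/null; python3 st.py 4; python3 -m inch '[[0.6,0,0,0,0],[0.4,0,0,0,0],[0.3,0,0,0,0],[0.3,0,0,0,0],[0.3,0,0,0,0]]'; python3 -m inch '[[0.3,0,0,0,0],[0.3,0,0,-0.01,0],[0.3,0,0,-0.03,0],[0.3,0,0,-0.06,0],[0.3,0,0,-0.1,0]]'
```

```text
shift to axis mm [1.4 0.7] bottom 0.06525235102103873 yaw -24.2 F [-0.97  0.46 -0.63] T [0.107 0.186 0.072] sd [0.     0.     0.     0.4696 0.0651 0.5614] 22.2
time: 22.62
eef_pos: [0.4942, 0.1791, 0.0878]
tcp_rot: [0.978, -0.21, 0.0, -0.0]
contact_force: [0.2, 0.2, 0.4]
opening: 0.699
finger_force: 0.0
time: 23.03
eef_pos: [0.4918, 0.1788, 0.1864]
tcp_rot: [0.978, -0.21, -0.003, 0.001]
contact_force: [0.2, 0.2, -0.2]
opening: 0.7
finger_force: 0.0
```

Move back along tool −x so the wrist camera sees the knob, then verify.

```bash
python3 -m inch '[[0.3,-0.015,0,-0.01,0],[0.3,-0.03,0,-0.02,0],[0.3,-0.045,0,-0.03,0],[0.3,-0.055,0,-0.03,0],[0.3,-0.055,0,-0.03,0]]'; python3 -m inch '[[0.3,0,0,0,0],[0.3,0,0,0,0],[0.3,0,0,0,0]]'>/dev/null
python3 - <<'E'
from h import *
w=cam('wrist'); save(w,'9.png',None,1.2)
c,e=meas(w,(.4953,.1776),.03,.075,.12)
P=cloud(w); m=(np.hypot(P[...,0]-.4953,P[...,1]-.1776)<.023)
print('heights',np.histogram(P[m][:,2],bins=np.arange(.055,.115,.004)))
hsv=cv2.cvtColor(w['pixels'],cv2.COLOR_RGB2HSV); g=(hsv[...,0]>40)&(hsv[...,0]<85)&(hsv[...,1]>100)&(np.hypot(P[...,0]-.4953,P[...,1]-.1776)<.06)
d=P[g].mean(0)[:2]-[.4953,.1776]; print('green az',np.degrees(np.arctan2(d[1],d[0])))
E
```

```text
time: 23.45
eef_pos: [0.4428, 0.2024, 0.2186]
tcp_rot: [0.978, -0.209, 0.001, -0.0]
contact_force: [0.6, -0.0, -0.3]
opening: 0.701
finger_force: 0.0
top 0.1031 ctr [0.4952 0.1772] wh 14.0 42.1 yaw -23.7 n 786 line 128 [0.5012 0.175 ] lyaw 153.8
pix 258.1 124.2
heights (array([ 27, 175,   0,  12,  21,  18, 426, 291,   1,   1,   3, 445, 341,
         0]), array([0.055, 0.059, 0.063, 0.067, 0.071, 0.075, 0.079, 0.083, 0.087,
       0.091, 0.095, 0.099, 0.103, 0.107, 0.111]))
green az -44.91168112118091
```

View pics/9.png

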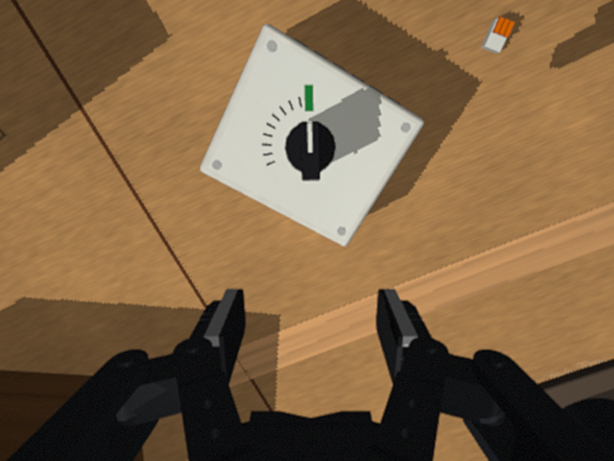

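The knob is at (310,147) with its white line pointing straight at the green mark (309,98). Its top is at 0.103 m, so the underside is about 5 mm above the panel. It is centred within 0.5 mm, at yaw −24° against the mark's −23.4°, and the gripper is clear. I'm handing in.

```bash
python3 -c "
from plant import ctrl
print(ctrl.sign_off())"
```

```text
the job is handed in; nothing more can be done
None
```

The job is handed in: the knob is fully home on the dimmer shaft, turned clockwise with its pointer within about 1° of the green full mark (2–3° by its white line), and let go, though the sign-off gave no verdict.

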